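# Hold the stop collar on the flat of a drive shaft

### The job

Grip the upright D-shaped shaft of the small drive unit with the fingers, feel for its flat and turn the shaft until the flat squarely faces the raised arrow on top of the housing. Then fetch the loose stop collar from the bench, slide it over the shaft with its thumb screw over the flat, and finish while holding it there with the fingers, level and about half way along the flat, clear of the housing, ready for the screw to be tightened. Leave the flask, beaker, jar and stopper standing where they are.

Things in the scene. Friction and masses are not known exactly. Their poses are not given: they have to be found in the camera images.
- drive: fixed grey drive unit; origin on the bench right under the shaft axis, z up. Housing x -58 to 66, y -56 to 56 mm (front dial to x -70), flat top 55 mm high; 48 mm wide round boss to 62 mm, upright shaft to 116 mm. A raised steel arrow on the top, 28 to 47 mm from the axis, lies on the -x side (front, with dial and switch), its head towards the shaft
- drive_shaft (a joint): turn of the shaft (rad), growing anticlockwise from above; 0 when the flat squarely faces the arrow; turns stiffly (0.03 N m) either way and stays where it is left
- shaft_flat (a point): centre of the shaft's flat, 94 mm above the bench, 5 mm from the axis; turns with the shaft, z up, -x points out of the flat. Steel shaft, 20 mm diameter; flat 5 mm deep from 72 mm up to the shaft's end at 116 mm. Fingers closed squarely across flat and back stand 15 mm apart (middle 2.5 mm off the axis, away from the flat), elsewhere up to 20 mm
- collar: loose aluminium ring, 44 mm outside, 23 mm through bore, 20 mm high, about 70 g, flat on the bench. Origin at the centre of its underside, z up. Its thumb screw sticks out along -x at mid height, the 13 mm head reaching 34.5 mm from the axis; the 5 mm thick tip stands 4 mm into the bore, so it goes down the shaft only with the screw over the flat. The screw does not turn
- thumb_screw (a point): middle of the thumb screw's head on the collar, 30 mm from the bore's axis, 10 mm above the underside; axes as the collar's
- conical_flask: glass conical flask, 65 mm wide, 110 mm high, bystander; origin under its centre
- beaker_100: glass beaker, 56 mm wide, 70 mm high, bystander; origin under its centre
- white_jar: white jar with a cap, 56 mm wide, 68 mm high, bystander; origin under its centre
- rubber_stopper: tapered rubber stopper, 33 mm wide, 26 mm high, bystander; origin under its centre
There are look-alikes about, which are no part of the job. What is shaped like the collar but brown or red is not meant.

How it is judged:
On the way, in this order (a step that is already met when the one before it is completed fails the run):
1. the fingers grip the shaft with its flat facing the arrow (within 0.25 rad), the collar still on the bench (angle between the x axis of shaft_flat and the x axis of drive, either way round below 0.25 rad and x of shaft_flat in the frame of drive below 0 m and contact force between the fingers and drive above 1 N and height (world z) of collar below 0.01 m), for 0.2 s.
2. the collar is lifted in the fingers (height (world z) of collar above 0.03 m and contact force between the fingers and collar above 1 N), for 0.2 s.
At the end, for the whole second after the job is handed in: flat faces the arrow within 0.25 rad; collar round the shaft (5 mm), level (0.15 rad), thumb screw over the flat (0.25 rad), underside 74 to 94 mm above the bench, at rest, gripped with over 2 N; flask, beaker, jar, stopper within 30 mm of their start (angle between the x axis of shaft_flat and the x axis of drive, either way round below 0.25 rad and x of shaft_flat in the frame of drive below 0 m and angle between the x axis of collar and the x axis of shaft_flat, either way round below 0.25 rad and x of thumb_screw in the frame of shaft_flat below 0 m and horizontal distance between collar and drive below 0.005 m and angle between collar's own z axis and vertical below 0.15 rad and z of collar in the frame of drive between 0.074 and 0.094 m and contact force between the fingers and collar above 2 N and linear speed of collar below 0.02 m/s and distance of each of conical_flask, beaker_100, white_jar, rubber_stopper from where it was at the start of the episode below 0.03 m); the arm keeps its last pose, push and grip.
It fails at once if conical flask knocked over or pushed away (angle between conical_flask's own z axis and vertical above 0.5 rad or distance of conical_flask from where it was at the start of the episode above 0.03 m).
It fails at once if beaker 100 knocked over or pushed away (angle between beaker_100's own z axis and vertical above 0.5 rad or distance of beaker_100 from where it was at the start of the episode above 0.03 m).
It fails at once if white jar knocked over or pushed away (angle between white_jar's own z axis and vertical above 0.5 rad or distance of white_jar from where it was at the start of the episode above 0.03 m).
It fails at once if rubber stopper knocked over or pushed away (angle between rubber_stopper's own z axis and vertical above 0.5 rad or distance of rubber_stopper from where it was at the start of the episode above 0.03 m).
It also fails if it takes over 50 s, if anything falls off the work surface, if the arm or the gripper's body presses on something with over 40 N, if the wrist force passes 120 N, or if a joint passes its speed limit or range.

### The arm

A 6-joint arm with a two-finger parallel gripper is mounted at the origin on a cart in front of the work surface, level with it; the furniture and walls round the work are solid. World frame = base frame: x ahead of the robot, y to its left, z up, the work surface at z = 0. Lengths are in m, angles in rad, forces in N, time in s.
With the tool pointing down it reaches from about 0.35 to 0.775 m from the base axis. Payload 7.3 kg.
Tool frame: the origin (TCP) lies midway between the tips of the shut fingers; the grasp point (between the pads) lies robot.grasp_offset behind it (robot.grasp_offset is the distance from the TCP to the grasp point, in m); z points along the fingers, x is the direction in which the jaws open and shut, and the axes are right-handed (so a half turn about z gives the same grasp; the last joint's range is limited). The gripper opens to 92 mm and grips with 3 to 60 N. Pads are 19 mm wide; open, the fingers measure 130 mm over their backs; the gripper's body (75 mm by 190 mm) begins 47 mm behind the grasp point.
Start: joints at [1.081, 0.342, 1.524, -0, 1.275, -0.146], TCP at [0.177, 0.494, 0.227] pointing down, gripper open.
Joint ranges: [-2.53, 2.53], [-0.77, 2.02], [0.04, 2.7], [-1, 4.14], [0.28, 2.66], [-3.11, 3.11]. Speed limits (rad/s): [2.57, 2.57, 3.14, 3.14, 3.14, 3.14].

### API

Orientations are given as [roll, pitch, yaw] about the fixed x, y, z axes, in that order (R = Rz(yaw) Ry(pitch) Rx(roll)).
In Python, from cell import robot gives the robot as it stands. The module is installed in compiled form; this text tells all that it offers.
- The arm moves only by the tool move_arm, never from a script. Its argument "increments" is a list of rows, each a list of 7 numbers: the finger opening in mm, from 0 to 91.8, then the shift along the tool's x, y, z in mm, then the turn, a rotation vector about the tool's x, y, z in rad. A call has 1 to 12 rows; each row shifts and turns the pose as measured when the row begins, along the tool's axes as they then stand; what a row does not reach is not made up. A row lasts 1/8 s, in which the tool goes at most 62.5 mm and 10.7 degrees, less where a joint would pass 70% of its speed; a pose out of reach is approached as far as the arm can. A call is refused whole if a number of a shift passes 62.5 or a number of a turn 0.188, either way. A call with a gripper value outside its range is refused whole. The fingers move at their own pace and stop on an object; "newtons" is the grip in N (left out, the last holds). Time passes only in rows, so rows that do not move let the fingers close. It gives the time, the measured TCP pose, the force and the opening at its end, in the units of the state.
- robot.observe(): the state, without advancing time (a new reading comes with each control period).
- robot.read_camera(name): name is "scene" or "top"; returns a dict with "img" (480x640x3 uint8, red, green, blue), "fx", "fy", "cx", "cy" (pixels), "k1" (the pictures are not rectified: a ray, as slopes to the right and down, at radius r is drawn at 1 + k1 r^2 times it, then the intrinsics apply), "T" (4x4, takes a point from camera to world coordinates). Camera axes: x right, y down, z forward; pixel columns grow to the right and rows downward; lengths in m; the calibration is good to about 2 mm. A picture is of the moment at which its call begins. There is no depth.
- robot.hand_in(): hands the job in, once; it reports no verdict.
Trained networks look in the newest picture that a camera, given by its name, has taken for a name from the list of things; names that differ only in an ending like _2 or _b are one class to them, and where a whole thing is asked for, a point or a joint stands for the part that bears it (a point fixed in the world has none). Each returns a list of dicts, best first, with "conf" (0 to 1); they miss things now and then, are a little off and sometimes report something else, mostly with a low value. They report only what shows in the picture. A call takes as long as a camera call. They do not tell look-alikes from the thing itself.
- robot.look_for(thing, camera): "rect" ([left, top, width, height] in pixels, round what is visible of it).
The state is a dict: "time": time; "qpos": joint angles; "qvel": joint speeds; "joint_efforts": joint torques, N m; "tool_pos": TCP position; "tool_rot": TCP orientation; "contact_force": force on the tool from outside, world axes, zero at the start; "torque": the same for the moment, N m; "opening": finger opening in m.
Only numpy, scipy, OpenCV 4.12 (cv2) and the standard library are available. Lean on these libraries where they do the work, as an engineer would, in place of code of your own. Each camera call takes 0.05 s, during which the arm holds its last target.

## Working session

There is one attempt and no reset: what is moved stays moved. The work goes in short steps, Python scripts to look and compute and a tool call to move; the robot and the scene stay as the last step left them, time stands still between calls to the robot, and variables do not carry over. Pictures are saved under pics/ and viewed, and the job is handed in when it is done.

Besides the shell and the picture viewer there is one more tool, called after "Request:" as a command line: name --pt "numbers of a row" for each row, then --argument value for the rest. move_arm: Moves the arm, as the interface text tells. Its arguments: {"type":"object","properties":{"increments":{"type":"array"},"newtons":{"type":"number"}},"required":["increments"]}

```bash
mkdir -p pics
cat > h.py <<'E'
import numpy as np, cv2
from cell import robot
def shot(cam,name):
    c=robot.read_camera(cam); cv2.imwrite('pics/'+name,c['img'][:,:,::-1]); return c
def toplane(c,u,v,z):
    x=(u-c['cx'])/c['fx']; y=(v-c['cy'])/c['fy']
    xd,yd=x,y
    for _ in range(30):
        s=1+c['k1']*(x*x+y*y); x,y=xd/s,yd/s
    T=np.array(c['T']); d=T[:3,:3]@[x,y,1]; o=T[:3,3]
    return o+d*(z-o[2])/d[2]
def proj(c,p):
    T=np.array(c['T']); q=T[:3,:3].T@(np.array(p)-T[:3,3]); x,y=q[0]/q[2],q[1]/q[2]
    s=1+c['k1']*(x*x+y*y); return np.array([c['fx']*x*s+c['cx'],c['fy']*y*s+c['cy']])
E
python3 - <<'E'
from h import *
for k in ('scene','top'):
    c=shot(k,k+'0.png'); print(k,c['fx'],c['k1'],np.round(c['T'],3).tolist())
    for t in ['drive','drive_shaft','collar','thumb_screw','conical_flask','beaker_100','white_jar','rubber_stopper']:
        print(t,[(np.round(r['rect']).tolist(),round(r['conf'],2)) for r in robot.look_for(t,k)])
print(robot.observe(), robot.grasp_offset)
E
```

```text
scene 490.2422000377244 -0.025315084283387825 [[-0.799, -0.46, 0.386, 0.251], [-0.601, 0.613, -0.513, 0.583], [-0.0, -0.642, -0.766, 0.761], [0.0, 0.0, 0.0, 1.0]]
drive [([351.0, 184.0, 78.0, 68.0], 0.61)]
drive_shaft [([388.0, 182.0, 12.0, 34.0], 0.77)]
collar [([352.0, 270.0, 24.0, 26.0], 0.98), ([308.0, 304.0, 25.0, 30.0], 0.7), ([290.0, 259.0, 32.0, 26.0], 0.6)]
thumb_screw [([287.0, 260.0, 33.0, 20.0], 0.68), ([307.0, 305.0, 25.0, 31.0], 0.63), ([354.0, 269.0, 24.0, 28.0], 0.6)]
conical_flask [([263.0, 164.0, 29.0, 54.0], 0.74)]
beaker_100 [([316.0, 125.0, 18.0, 35.0], 0.61)]
white_jar [([276.0, 382.0, 34.0, 43.0], 0.66)]
rubber_stopper [([414.0, 276.0, 20.0, 21.0], 0.7)]
top 484.80717111642326 -0.04412649038277386 [[0.012, -0.993, 0.118, 0.507], [-0.999, -0.017, -0.039, 0.129], [0.04, -0.117, -0.992, 1.011], [0.0, 0.0, 0.0, 1.0]]
drive [([361.0, 241.0, 62.0, 76.0], 0.86), ([326.0, 158.0, 32.0, 28.0], 0.54)]
drive_shaft []
collar [([280.0, 232.0, 20.0, 27.0], 0.72), ([296.0, 286.0, 31.0, 22.0], 0.56), ([251.0, 272.0, 19.0, 28.0], 0.52)]
thumb_screw [([278.0, 235.0, 26.0, 21.0], 
[... 265 characters left out ...]
.0], 0.65)]
{'time': 0.9, 'qpos': array([ 1.08101156e+00,  3.41979083e-01,  1.52406716e+00, -1.81918716e-05,
        1.27541076e+00, -1.45991828e-01]), 'qvel': array([ 2.99143291e-04,  2.32856239e-03,  1.88808847e-04, -7.00609143e-05,
       -1.90883654e-03, -1.19005055e-03]), 'joint_efforts': array([-1.14836016e-04, -4.31116247e+01, -2.44489199e+01,  7.20445882e-02,
        4.78030590e-02, -1.24544684e-05]), 'tool_pos': array([0.17695132, 0.49431243, 0.22676286]), 'tool_rot': array([ 3.14155570e+00, -1.31673841e-04,  1.22700869e+00]), 'contact_force': array([-0.08213675,  0.18691125,  0.1578576 ]), 'torque': array([0.01342203, 0.01133598, 0.0134513 ]), 'opening': 0.09182830690089303} 0.0188
```

```bash
ls pics
```

```text
scene0.png
top0.png
```

View pics/scene0.png

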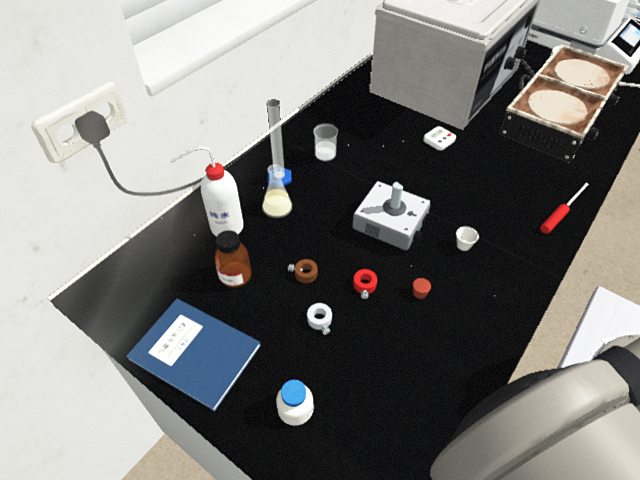

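View pics/top0.png

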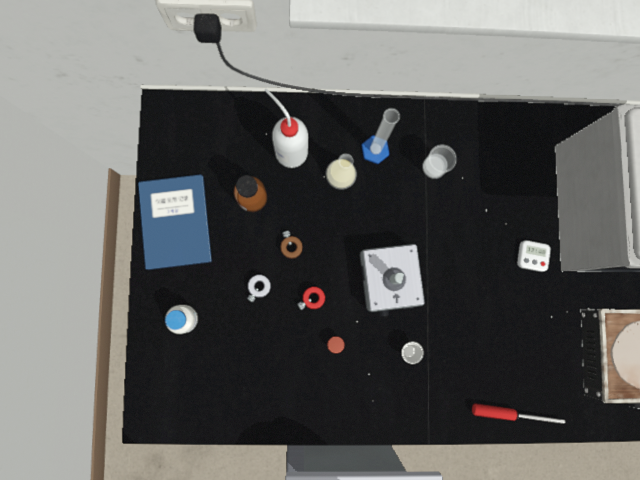

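Run:
```python
import cv2
a=cv2.imread('pics/top0.png'); cv2.imwrite('pics/tc.png',cv2.resize(a[220:330,240:440],None,fx=4,fy=4,interpolation=cv2.INTER_CUBIC))
a=cv2.imread('pics/scene0.png'); cv2.imwrite('pics/sc.png',cv2.resize(a[170:345,280:440],None,fx=4,fy=3.4,interpolation=cv2.INTER_CUBIC))
```

```text
(no output)
```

View pics/tc.png

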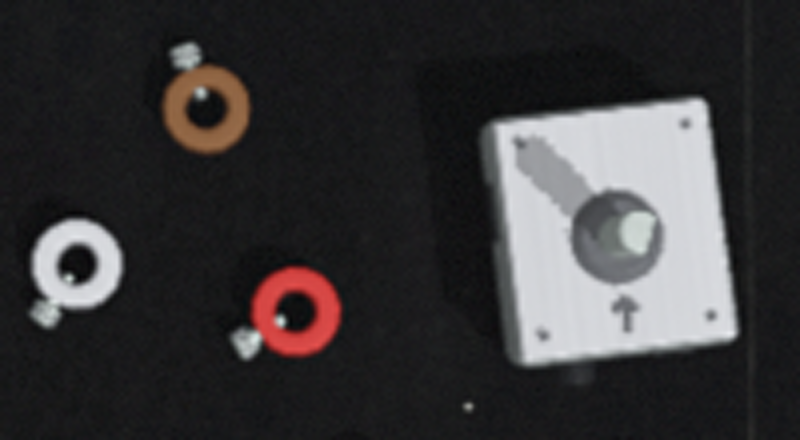

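View pics/sc.png

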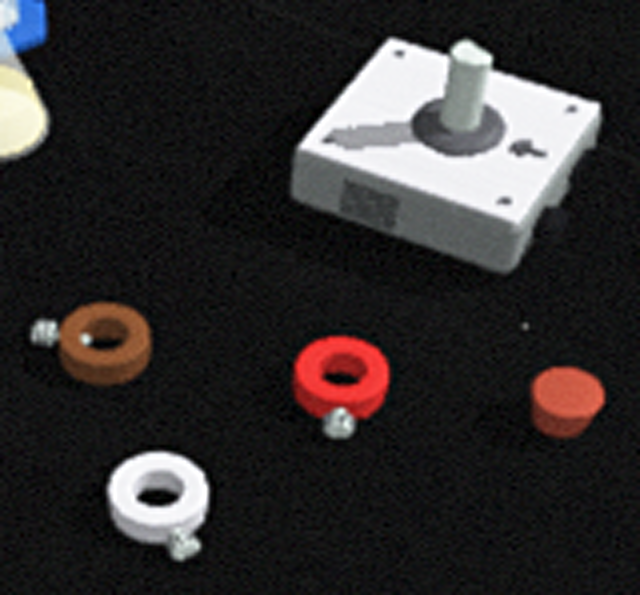

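Run:
```python
from h import *
a=cv2.imread('pics/top0.png'); b=cv2.imread('pics/scene0.png')
A=cv2.resize(a[262:302,380:420],(400,400),interpolation=cv2.INTER_CUBIC);B=cv2.resize(b[178:218,375:415],(400,400),interpolation=cv2.INTER_CUBIC)
cv2.imwrite('pics/z.png',np.hstack([A,B]))
a=cv2.resize(a[265:310,235:280],(400,400),interpolation=cv2.INTER_CUBIC);b=cv2.resize(b[295:340,295:340],(400,400),interpolation=cv2.INTER_CUBIC)
cv2.imwrite('pics/z2.png',np.hstack([a,b]))
```

```text
(no output)
```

View pics/z.png

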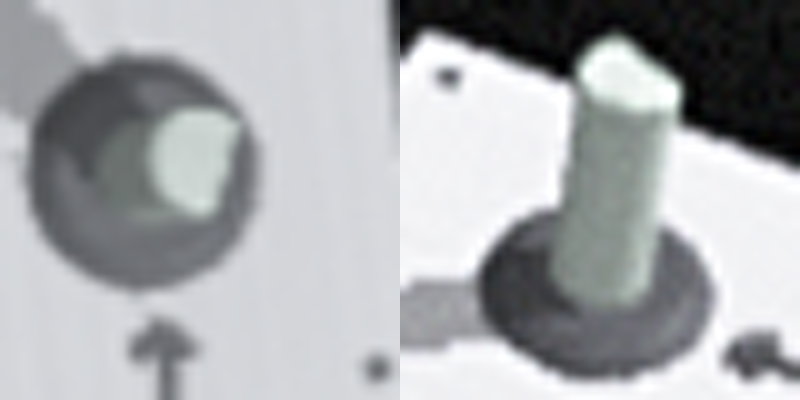

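View pics/z2.png

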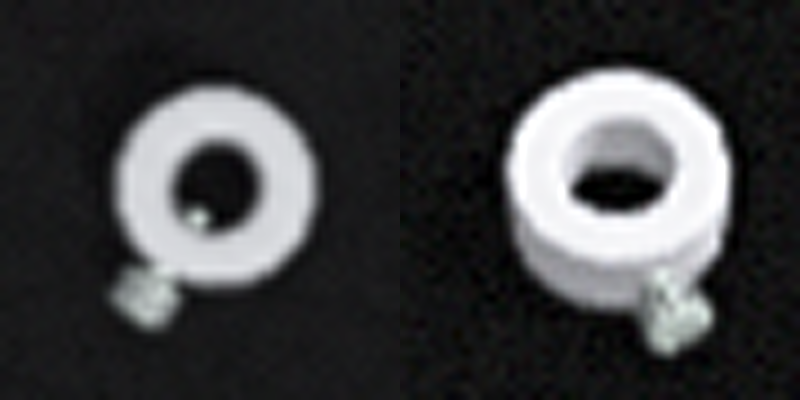

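```bash
cat >> h.py <<'E'
def ttoplane(u,v,z):
    return toplane(C,u,v,z)
E
python3 - <<'E'
from h import *
import pickle
c=robot.read_camera('top'); s=robot.read_camera('scene')
for k in (c,s): k.pop('img')
pickle.dump((c,s),open('cal.pkl','wb'))
P=lambda u,v,z:toplane(c,u/4+240,v/4+220,z)[:2]
H=[P(*p,.055) for p in [(520,143),(685,124),(711,315),(543,334)]]
print(np.round(H,4).tolist(),np.mean(H,0))
for i,j in((3,0),(2,1)): d=H[j]-H[i]; print(np.hypot(*d),np.arctan2(d[1],d[0]))
for i,j in((1,0),(2,3)): d=H[j]-H[i]; print(np.hypot(*d),np.arctan2(d[1],d[0])-np.pi/2)
C=[P(*p,.055) for p in [(490,122),(705,98),(735,335),(518,362)]]; print('corners',np.round(C,4).tolist(),np.mean(C,0))
b=toplane(c,394.5,279.2,.062);print('boss',b)
b2=toplane(s,375+(595-400)/10,178+29.0,.062);print('boss scene',b2)
# shaft top circle
print('top scene circle')
q=[toplane(c,380+x/10,262+y/10,.116)[:2] for x,y in((240,118),(208,215))]; d=q[1]-q[0]; print('chord',q,np.hypot(*d),'normal',np.arctan2(d[1],d[0])+0, )
q2=[toplane(s,375+x/10,178+y/10,.116)[:2] for x,y in((222,38),(282,85))]; d=q2[1]-q2[0];print(q2,np.hypot(*d),np.arctan2(d[1],d[0]))
# collar
f=400/45
cc=toplane(c,235+215/f,265+186/f,.020);sc=toplane(c,235+150/f,265+300/f,.010)
cs=toplane(s,295+218/f,295+165/f,.020);ss=toplane(s,295+275/f,295+315/f,.010)
print('collar',cc,sc,cs,ss,[np.hypot(*(a-b)[:2]) for a,b in((cc,sc),(cs,ss))],[np.arctan2(*(a-b)[1::-1]) for a,b in((sc,cc),(ss,cs))])
for n,u,v,z in(('flask',341,173,.02),('beaker',436,163,.03),('jar',180,319,.034),('stop',336,345,.026),('red',314,298,.02),('brown',291,247,.02),('cup',412,352,.04)): print(n,toplane(c,u,v,z))
E
```

```text
[[0.5923, -0.0022], [0.6031, -0.0852], [0.5083, -0.0974], [0.4981, -0.0137]] [ 0.55045315 -0.04961343]
0.09488958330120453 0.12154337666407689
0.09559932486967751 0.12814043206874365
0.08370168030255155 0.1292928051725215
0.08432985714646077 0.12084341591857206
corners [[0.6026, 0.0128], [0.6164, -0.0954], [0.4986, -0.1093], [0.4843, -0.0013]] [ 0.55045189 -0.04832019]
boss [ 0.54607771 -0.04979314  0.062     ]
boss scene [ 0.54012692 -0.04242372  0.062     ]
top scene circle
chord [array([ 0.55411251, -0.05753502]), array([ 0.53603219, -0.05141598])] 0.019087707096679077 normal 2.815256452593388
[array([ 0.54862159, -0.05450018]), array([ 0.53278181, -0.05022816])] 0.01640575971344377 2.8781584575725243
collar [0.53044495 0.21891144 0.02      ] [0.50434835 0.23403935 0.01      ] [0.52686454 0.22121748 0.02      ] [0.50117751 0.23680878 0.01      ] [np.float64(0.03016432414628713), np.float64(0.03004849739163472)] [np.float64(2.6162418256135975), np.float64(2.5960627912219794)]
flask [0.76888815 0.05429199 0.02      ]
beaker [ 0.79273882 -0.14551823  0.03      ]
jar [0.46251789 0.37241899 0.034     ]
stop [0.41434823 0.06203595 0.026     ]
red [0.50750126 0.10729356 0.02      ]
brown [0.61093393 0.15597324 0.02      ]
cup [ 0.40288474 -0.08852776  0.04      ]
```

```bash
cat >> h.py <<'E'
def go(x,y,z,yaw,step=55):
    from scipy.spatial.transform import Rotation as R
    o=robot.observe(); p=o['tool_pos']; r=R.from_euler('xyz',o['tool_rot'])
    d=np.array([x,y,z])-p; t=r.inv().apply(d)*1000
    rt=(r.inv()*R.from_euler('xyz',[np.pi,0,yaw])).as_rotvec()
    n=int(np.ceil(max(np.linalg.norm(t)/step,np.linalg.norm(rt)/.16,1)))
    print('t',round(o['time'],2),'pos',np.round(p*1000,1),'rot',np.round(o['tool_rot'],3),'F',np.round(o['contact_force'],1),'M',np.round(o['torque'],2),'open',round(o['opening']*1000,2))
    print('total mm',np.round(t,1),'rot',np.round(rt,3),'n',n,'per row',np.round(t/n,1),np.round(rt/n,3))
E
python3 - <<'E'
from h import *
go(.546,-.050,.227,1.27)
E
```

```text
t 1.0 pos [176.9 494.3 226.7] rot [ 3.142 -0.     1.227] F [0.2 0.5 0.8] M [-0.02 -0.02 -0.01] open 91.83
total mm [-3.880e+02  5.309e+02 -3.000e-01] rot [ 0.    -0.    -0.043] n 12 per row [-32.3  44.2  -0. ] [ 0.    -0.    -0.004]
```

Candidates for the collar in the top picture: brown (291,247), red (314,298), silver/aluminium (259,286). The silver one fits the description, and the close crop confirms it. In the top picture the shaft boss is at (394,279) and the flat faces right and slightly down. The arrow is below it at (396,298).

Request:
move_arm --pt "91.8 -32 44 0 0 0 0" --pt "91.8 -32 44 0 0 0 0" --pt "91.8 -32 44 0 0 0 0" --pt "91.8 -32 44 0 0 0 0" --pt "91.8 -32 44 0 0 0 0" --pt "91.8 -32 44 0 0 0 -0.02" --pt "91.8 -32 44 0 0 0 -0.02" --pt "91.8 -32 44 0 0 0 0" --pt "91.8 -32 44 0 0 0 0" --pt "91.8 -32 44 0 0 0 0" --pt "91.8 -32 44 0 0 0 0" --pt "60 -32 44 0 0 0 0" --newtons 15

```text
time: 2.5
tool_pos: [0.5667, -0.0508, 0.2284]
tool_rot: [3.136, -0.006, 1.275]
contact_force: [0.7, -0.0, 0.9]
opening: 0.0858
```

Run:
```python
from h import *
go(.546,-.050,.080,1.27)
shot('scene','s1.png'); shot('top','t1.png')
```

```text
t 2.5 pos [566.7 -50.8 228.4] rot [ 3.136 -0.006  1.275] F [ 0.7 -0.   0.9] M [ 0.03 -0.04  0.  ] open 85.83
total mm [ -6.1 -20.9 148.3] rot [ 0.006 -0.006  0.005] n 3 per row [-2.  -7.  49.4] [ 0.002 -0.002  0.002]
```

View pics/s1.png

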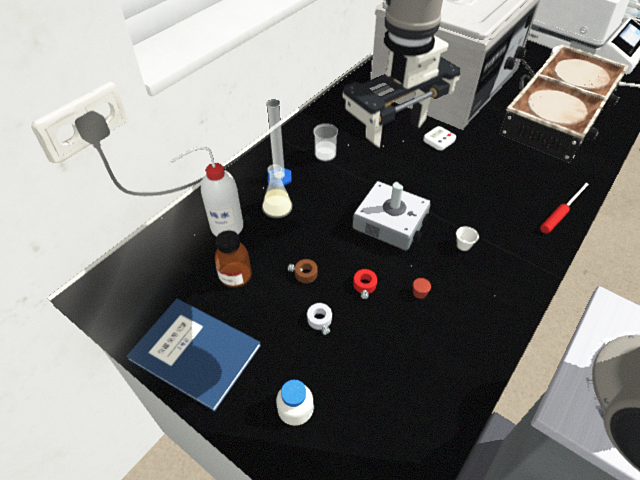

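Run:
```python
from h import *
import pickle
c,s=pickle.load(open('cal.pkl','rb'))
for dx,dy in((0,0),(.0443*np.cos(1.275),.0443*np.sin(1.275)),(-.0443*np.cos(1.275),-.0443*np.sin(1.275))):
  print(proj(c,[.5667+dx,-.0508+dy,.2284]),proj(s,[.5667+dx,-.0508+dy,.2284]))
for w in (.542,.546,.55): print(proj(s,[w,-.0498,.062]),proj(c,[w,-.0498,.062]), proj(s,[w,-.0498,.116]))
a=cv2.imread('pics/t1.png'); b=cv2.imread('pics/s1.png')
A=cv2.resize(a[200:320,330:450],(480,480));B=cv2.resize(b[100:200,350:450],(320,320))
B=np.vstack([B,np.zeros((160,320,3),np.uint8)])
cv2.imwrite('pics/z3.png',np.hstack([A,B]))
```

```text
[413.99246348 262.60203991] [394.74539367 131.48884048]
[388.23775122 254.33613468] [375.35998004 140.93224848]
[439.66574739 270.84385311] [413.35990492 122.42788538]
[395.63643111 204.44933957] [394.51239923 281.27533212] [398.90229428 184.59999602]
[393.91313655 203.5810215 ] [394.50362756 279.23957706] [397.09749882 183.72598095]
[392.19517343 202.71544775] [394.49475257 277.20565469] [395.29853974 182.85487181]
```

View pics/z3.png

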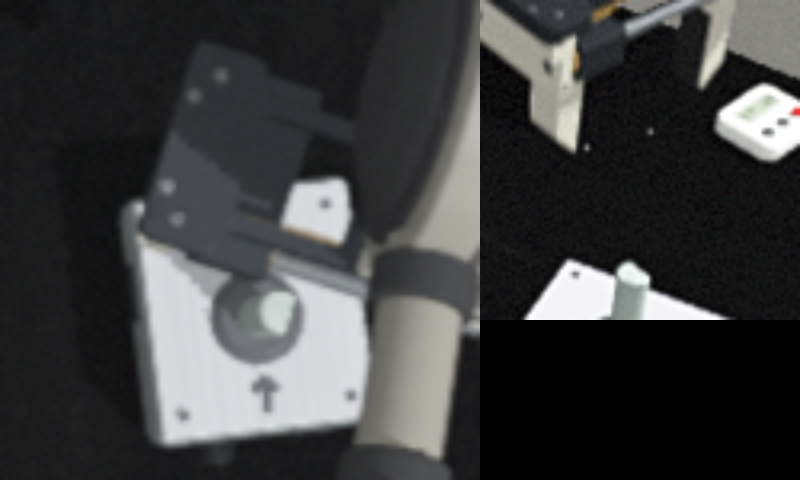

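Request:
move_arm --pt "60 -3 -11 30 0 -0.003 0" --pt "60 -3 -10 30 0.003 -0.003 0" --pt "60 0 0 30 0.003 0 0" --pt "60 0 0 30 0 0 0" --pt "50 0 0 20 0 0 0" --pt "50 0 0 3 0 0 0" --newtons 5

```text
time: 3.35
tool_pos: [0.5448, -0.0511, 0.0809]
tool_rot: [3.141, 0.001, 1.27]
contact_force: [-0.7, -0.2, 0.3]
opening: 0.0506
```

Run:
```python
from h import *
shot('scene','s2.png')
go(.546,-.050,.080,1.27)
b=cv2.imread('pics/s2.png')
cv2.imwrite('pics/z4.png',cv2.resize(b[130:250,330:450],(600,600),interpolation=cv2.INTER_CUBIC))
```

```text
t 3.4 pos [545.2 -51.2  81.3] rot [3.14e+00 1.00e-03 1.27e+00] F [-0.4 -0.6 -0.6] M [-0.04  0.04  0.04] open 50.15
total mm [1.3 0.4 1.3] rot [0.002 0.001 0.   ] n 1 per row [1.3 0.4 1.3] [0.002 0.001 0.   ]
```

View pics/z4.png

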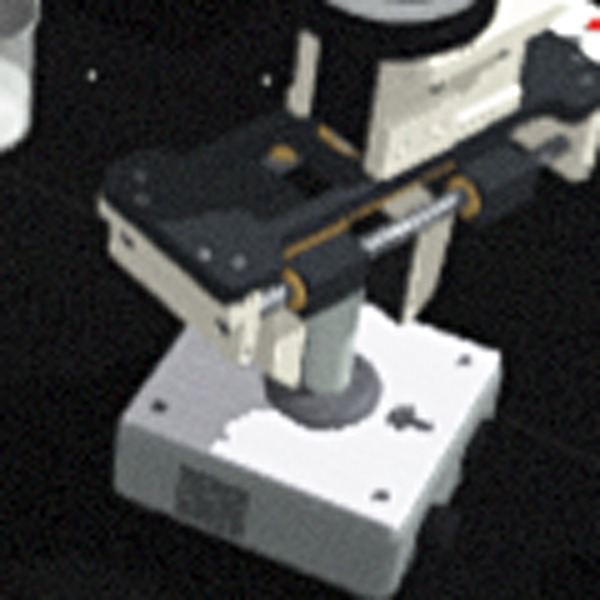

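Request:
move_arm --pt "26 2 0 0 0 0 0" --pt "26 0 0 0 0 0 0" --pt "26 0 0 0 0 0 0" --pt "10 0 0 0 0 0 0" --pt "10 0 0 0 0 0 0" --newtons 5

```text
time: 4.03
tool_pos: [0.5478, -0.0479, 0.0844]
tool_rot: [3.135, -0.002, 1.27]
contact_force: [1.6, 3.9, -3.2]
opening: 0.0148
```

Run:
```python
from h import *
go(.546,-.050,.080,1.27)
```

```text
t 4.03 pos [547.8 -47.9  84.4] rot [ 3.135e+00 -2.000e-03  1.270e+00] F [ 1.6  3.9 -3.2] M [ 0.52 -0.27  0.01] open 14.8
total mm [-2.5 -1.1  4.4] rot [ 0.007 -0.002 -0.   ] n 1 per row [-2.5 -1.1  4.4] [ 0.007 -0.002 -0.   ]
```

Request:
move_arm --pt "10 0.5 0 2 0 0 0" --pt "10 0.5 0 2 0 0 0" --pt "10 0 0 0 0 0 0" --newtons 15

```text
time: 4.4
tool_pos: [0.548, -0.0479, 0.0843]
tool_rot: [3.132, -0.0, 1.271]
contact_force: [3.1, 0.9, -9.5]
opening: 0.0149
```

Run:
```python
from h import *
go(.546,-.050,.080,1.27)
```

```text
t 4.4 pos [548.  -47.9  84.3] rot [ 3.132 -0.     1.271] F [ 3.1  0.9 -9.5] M [ 0.24 -0.47  0.12] open 14.89
total mm [-2.5 -1.3  4.3] rot [ 0.009 -0.     0.001] n 1 per row [-2.5 -1.3  4.3] [ 0.009 -0.     0.001]
```

Request:
move_arm --pt "10 0 0.4 0 0 0 0.14" --pt "10 0 0.4 0 0 0 0.14" --pt "10 0 0.4 0 0 0 0.14" --pt "10 0 0.4 0 0 0 0.14" --newtons 20

```text
time: 4.9
tool_pos: [0.5484, -0.0497, 0.0842]
tool_rot: [3.134, -0.002, 0.694]
contact_force: [-2.0, -0.3, 2.0]
opening: 0.0148
```

Run:
```python
from h import *
go(.5485,-.0495,.084,.125)
```

```text
t 4.9 pos [548.4 -49.7  84.2] rot [ 3.134e+00 -2.000e-03  6.940e-01] F [-2.  -0.3  2. ] M [-0.18  0.3  -0.  ] open 14.75
total mm [ 0.2 -0.1  0.2] rot [ 0.006 -0.004  0.569] n 4 per row [ 0.1 -0.   0.1] [ 0.002 -0.001  0.142]
```

Request:
move_arm --pt "10 0 0.4 0 0 0 0.14" --pt "10 0 0.4 0 0 0 0.14" --pt "10 0 0.4 0 0 0 0.14" --pt "10 0 0.4 0 0 0 0.14" --pt "10 0 0 0 0 0 0" --newtons 20

```text
time: 5.52
tool_pos: [0.5477, -0.0515, 0.0843]
tool_rot: [3.137, -0.002, 0.116]
contact_force: [-0.1, 0.7, 1.1]
opening: 0.0145
```

Run:
```python
from h import *
go(.5485,-.0495,.084,.125)
shot('scene','s3.png')
b=cv2.imread('pics/s3.png')
cv2.imwrite('pics/z5.png',cv2.resize(b[130:250,330:450],(600,600),interpolation=cv2.INTER_CUBIC))
```

```text
t 5.53 pos [547.7 -51.5  84.3] rot [ 3.137e+00 -2.000e-03  1.160e-01] F [-0.1  0.7  1.1] M [-0.06  0.12 -0.01] open 14.48
total mm [ 1.  -1.9  0.2] rot [ 0.005 -0.002 -0.009] n 1 per row [ 1.  -1.9  0.2] [ 0.005 -0.002 -0.009]
```

View pics/z5.png

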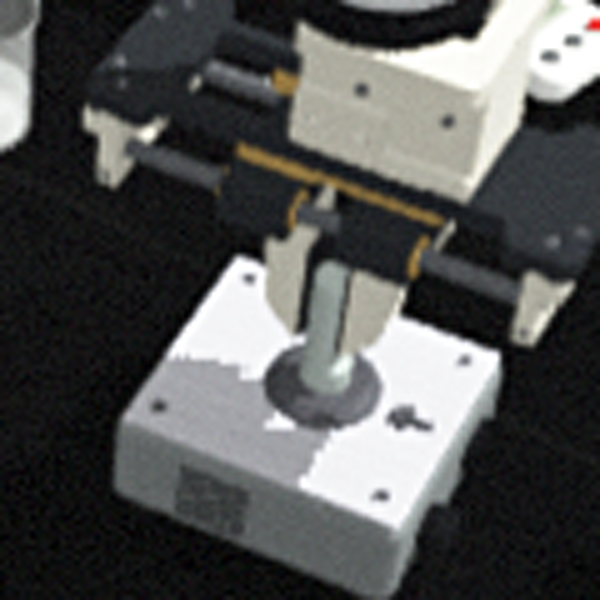

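Request:
move_arm --pt "10 0 0 0 0 0 0" --pt "10 0 0 0 0 0 0" --pt "40 0 0 0 0 0 0" --pt "40 0 0 0 0 0 0" --pt "40 -2 -1 0 0 0 -0.18" --pt "40 0 0 0 0 0 -0.18" --pt "40 0 0 0 0 0 -0.18" --pt "40 0 0 0 0 0 -0.18" --pt "40 0 0 0 0 0 -0.18" --pt "40 0 0 0 0 0 -0.18" --pt "40 0 0 0 0 0 -0.18" --pt "40 0 0 0 0 0 -0.18" --newtons 20

```text
time: 7.08
tool_pos: [0.5461, -0.0512, 0.0832]
tool_rot: [3.138, 0.005, 1.611]
contact_force: [0.2, -0.0, 0.6]
opening: 0.04
```

Run:
```python
from h import *
go(.5449,-.0490,.084,1.696)
```

```text
t 7.08 pos [546.1 -51.2  83.2] rot [3.138 0.005 1.611] F [ 0.2 -0.   0.6] M [ 0.05 -0.   -0.  ] open 40.02
total mm [ 2.2 -1.1 -0.8] rot [ 0.003  0.005 -0.085] n 1 per row [ 2.2 -1.1 -0.8] [ 0.003  0.005 -0.085]
```

Request:
move_arm --pt "26 2.2 -1.1 0 0.003 0.005 -0.085" --pt "26 0 0 0 0 0 0" --pt "26 0 0 0 0 0 0" --pt "10 0 0 0 0 0 0" --pt "10 0 0 0 0 0 0" --newtons 5

```text
time: 7.7
tool_pos: [0.5451, -0.0496, 0.0829]
tool_rot: [3.141, 0.001, 1.696]
contact_force: [-0.3, -0.9, 0.8]
opening: 0.0199
```

Run:
```python
from h import *
go(.5449,-.0490,.084,1.696)
```

```text
t 7.7 pos [545.1 -49.6  82.9] rot [3.141e+00 1.000e-03 1.696e+00] F [-0.3 -0.9  0.8] M [-0.13  0.05  0.  ] open 19.92
total mm [ 0.6 -0.1 -1.1] rot [0.    0.001 0.   ] n 1 per row [ 0.6 -0.1 -1.1] [0.    0.001 0.   ]
```

Request:
move_arm --pt "40 0 0 0 0 0 0" --pt "40 0 0 0 0 0 0" --pt "60 0 0 -35 0 0 0" --pt "60 0 0 -35 0 0 0" --newtons 20

```text
time: 8.2
tool_pos: [0.5433, -0.0488, 0.1517]
tool_rot: [-3.135, -0.002, 1.695]
contact_force: [-0.1, -0.5, 0.6]
opening: 0.0552
```

Run:
```python
from h import *
go(.530,.2185,.150,1.035)
```

```text
t 8.2 pos [543.3 -48.8 151.7] rot [-3.135e+00 -2.000e-03  1.695e+00] F [-0.1 -0.5  0.6] M [-0.01  0.01  0.04] open 55.21
total mm [266.9  20.    2.3] rot [-0.007 -0.     0.66 ] n 5 per row [53.4  4.   0.5] [-0.001 -0.     0.132]
```

Request:
move_arm --pt "65 48 4 0 0 0 0" --pt "65 48 4 0 0 0 0" --pt "65 48 4 0 0 0 0" --pt "65 48 4 0 0 0 0" --pt "65 48 4 0 0 0 0" --pt "65 0 0 0 0 0 0.165" --pt "65 0 0 0 0 0 0.165" --pt "65 0 0 20 0 0 0.165" --pt "65 0 0 20 0 0 0.165" --pt "65 0 0 0 0 0 0"

```text
time: 9.45
tool_pos: [0.5351, 0.2009, 0.1151]
tool_rot: [3.141, -0.003, 1.016]
contact_force: [-0.2, -0.1, -0.6]
opening: 0.0651
```

Run:
```python
from h import *
go(.530,.2185,.030,1.035)
```

```text
t 9.45 pos [535.1 200.9 115.1] rot [ 3.141e+00 -3.000e-03  1.016e+00] F [-0.2 -0.1 -0.6] M [-0.    0.02  0.02] open 65.07
total mm [ 12.  -13.7  85.1] rot [ 0.001 -0.003 -0.019] n 2 per row [ 6.  -6.9 42.6] [ 0.    -0.002 -0.01 ]
```

Request:
move_arm --pt "65 6 -7 5 0 -0.003 -0.02" --pt "65 6 -7 30 0 0 0" --pt "65 0 0 25 0 0 0" --pt "65 0 0 12 0 0 0" --pt "65 0 0 0 0 0 0"

```text
time: 10.07
tool_pos: [0.5314, 0.2217, 0.0448]
tool_rot: [3.136, -0.005, 1.052]
contact_force: [-0.8, -0.6, 0.6]
opening: 0.0651
```

Run:
```python
from h import *
go(.530,.2185,.005,1.035)
shot('scene','s4.png');shot('top','t4.png')
b=cv2.imread('pics/s4.png');a=cv2.imread('pics/t4.png')
cv2.imwrite('pics/z6.png',np.hstack([cv2.resize(b[270:370,270:370],(400,400),interpolation=cv2.INTER_CUBIC),cv2.resize(a[240:340,210:310],(400,400),interpolation=cv2.INTER_CUBIC)]))
```

```text
t 10.07 pos [531.4 221.7  44.8] rot [ 3.136 -0.005  1.052] F [-0.8 -0.6  0.6] M [ 0.02 -0.01  0.02] open 65.11
total mm [-3.7  0.2 39.8] rot [ 0.006 -0.005  0.017] n 1 per row [-3.7  0.2 39.8] [ 0.006 -0.005  0.017]
```

View pics/z6.png

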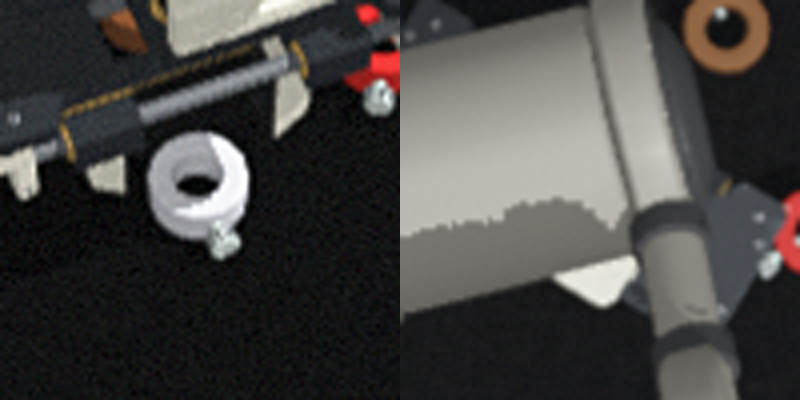

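Request:
move_arm --pt "65 -3.5 0 12 0.006 -0.005 0.017" --pt "65 0 0 15 0 0 0" --pt "65 0 0 8 0 0 0" --pt "65 0 0 0 0 0 0"

```text
time: 10.68
tool_pos: [0.5313, 0.2184, 0.0097]
tool_rot: [3.139, -0.003, 1.033]
contact_force: [0.7, 0.2, -0.1]
opening: 0.0647
```

Run:
```python
from h import *
go(.530,.2185,.005,1.035)
shot('scene','s5.png')
b=cv2.imread('pics/s5.png')
cv2.imwrite('pics/z7.png',cv2.resize(b[270:350,270:370],(750,600),interpolation=cv2.INTER_CUBIC))
```

```text
t 10.68 pos [531.3 218.4   9.7] rot [ 3.139e+00 -3.000e-03  1.033e+00] F [ 0.7  0.2 -0.1] M [-0.05 -0.01 -0.01] open 64.66
total mm [-0.6 -1.2  4.7] rot [ 0.002 -0.003 -0.002] n 1 per row [-0.6 -1.2  4.7] [ 0.002 -0.003 -0.002]
```

View pics/z7.png

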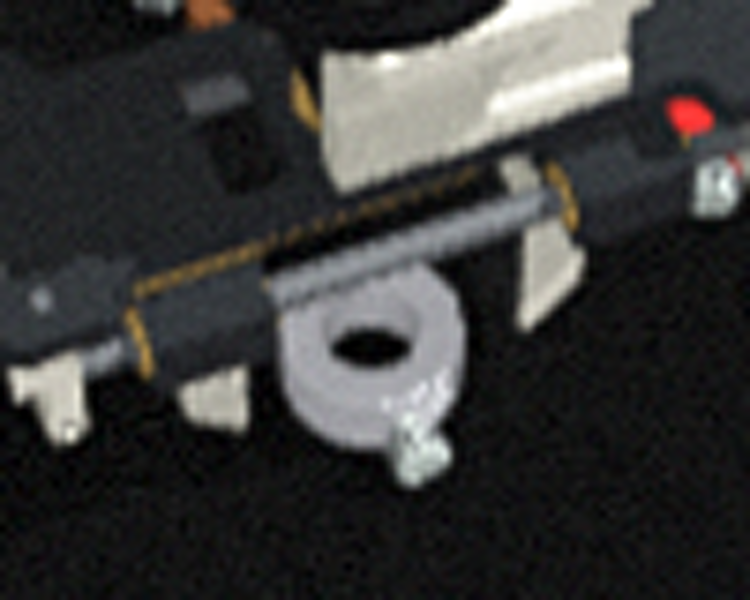

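Request:
move_arm --pt "65 -0.6 -1.5 5.5 0.002 -0.003 0" --pt "50 0 0 0 0 0 0" --pt "50 0 0 0 0 0 0" --pt "35 0 0 0 0 0 0" --pt "35 0 0 0 0 0 0" --pt "35 0 0 0 0 0 0" --newtons 6

```text
time: 11.48
tool_pos: [0.5304, 0.219, 0.0051]
tool_rot: [3.14, -0.001, 1.033]
contact_force: [0.9, 1.3, -0.5]
opening: 0.0444
```

Run:
```python
from h import *
go(.530,.2185,.005,1.035)
```

```text
t 11.47 pos [530.4 219.    5.1] rot [ 3.140e+00 -1.000e-03  1.033e+00] F [ 0.9  1.3 -0.5] M [-0.04  0.03  0.05] open 44.43
total mm [-0.7 -0.1  0.1] rot [ 0.002 -0.001 -0.002] n 1 per row [-0.7 -0.1  0.1] [ 0.002 -0.001 -0.002]
```

Request:
move_arm --pt "60 0 0 -1 0 0 0" --pt "60 0 0 0 0 0 0" --pt "60 0 0 0 0 0 0.16" --pt "60 0 0 0 0 0 0.16" --pt "60 0 0 0 0 0 0.16" --pt "60 0 0 0 0 0 0.16" --pt "60 0 0 0 0 0 0.16" --pt "50 0 0 0 0 0 0" --pt "50 0 0 0 0 0 0" --pt "35 0 0 0 0 0 0" --pt "35 0 0 0 0 0 0" --pt "35 0 0 0 0 0 0" --newtons 6

```text
time: 12.98
tool_pos: [0.5307, 0.2191, 0.0067]
tool_rot: [-3.142, -0.003, 0.216]
contact_force: [0.5, -0.2, -0.2]
opening: 0.0435
```

Run:
```python
from h import *
go(.530,.2185,.005,1.035)
o=robot.observe();p=o['tool_pos'][:2];y=o['tool_rot'][2]
A=np.array([[np.cos(1.033),np.sin(1.033)],[np.cos(y),np.sin(y)]]);b=[A[0]@[.5304,.2190],A[1]@p]
print(np.linalg.solve(A,b))
```

```text
t 12.97 pos [530.7 219.1   6.7] rot [-3.142e+00 -3.000e-03  2.160e-01] F [ 0.5 -0.2 -0.2] M [-0.1   0.03 -0.03] open 43.55
total mm [-0.9  0.4  1.7] rot [ 0.001 -0.003 -0.819] n 6 per row [-0.1  0.1  0.3] [ 0.    -0.    -0.137]
[0.53081003 0.21875544]
```

Request:
move_arm --pt "60 0 0 0 0 0 0" --pt "60 0 0 0 0 0 0" --pt "60 0 0 0 0 0 -0.16" --pt "60 0 0 0 0 0 -0.16" --pt "60 0 0 0 0 0 -0.16" --pt "60 0 0 0 0 0 -0.16" --pt "60 0 0 0 0 0 -0.17" --pt "60 0 0 0 0 0 0" --newtons 6

```text
time: 13.98
tool_pos: [0.5308, 0.2191, 0.0067]
tool_rot: [3.139, -0.002, 1.051]
contact_force: [0.2, -0.5, -0.6]
opening: 0.0604
```

Run:
```python
from h import *
go(.5308,.2188,.005,1.035)
```

```text
t 13.97 pos [530.8 219.1   6.7] rot [ 3.139e+00 -2.000e-03  1.051e+00] F [ 0.2 -0.5 -0.6] M [-0.02  0.01 -0.04] open 60.36
total mm [-0.2  0.2  1.7] rot [ 0.002 -0.002  0.016] n 1 per row [-0.2  0.2  1.7] [ 0.002 -0.002  0.016]
```

Request:
move_arm --pt "50 -0.2 0.2 1.5 0.002 -0.002 0.016" --pt "50 0 0 0 0 0 0" --pt "35 0 0 0 0 0 0" --pt "35 0 0 0 0 0 0" --pt "35 0 0 0 0 0 0" --newtons 20

```text
time: 14.6
tool_pos: [0.5309, 0.2188, 0.005]
tool_rot: [3.141, -0.0, 1.026]
contact_force: [-0.6, 0.5, 0.3]
opening: 0.0439
```

Run:
```python
from h import *
go(.5308,.2188,.005,1.035)
```

```text
t 14.6 pos [530.9 218.8   5. ] rot [ 3.141 -0.     1.026] F [-0.6  0.5  0.3] M [-0.01  0.01  0.06] open 43.92
total mm [-0.1 -0.   0. ] rot [ 0.    -0.    -0.009] n 1 per row [-0.1 -0.   0. ] [ 0.    -0.    -0.009]
```

Request:
move_arm --pt "35 0 0 -10 0 0 0" --pt "35 0 0 -30 0 0 0" --pt "35 0 0 -40 0 0 0" --pt "35 0 0 -40 0 0 0" --pt "35 0 0 -30 0 0 0" --pt "35 0 0 0 0 0 0" --newtons 25

```text
time: 15.35
tool_pos: [0.5307, 0.2188, 0.1623]
tool_rot: [3.141, -0.001, 1.025]
contact_force: [-0.4, -0.6, -1.0]
opening: 0.0432
```

Run:
```python
from h import *
go(.545,-.0496,.15,1.696)
s=shot('scene','s6.png')
b=cv2.imread('pics/s6.png')
print(proj(s,robot.observe()['tool_pos']))
cv2.imwrite('pics/z8.png',cv2.resize(b[200:320,250:370],(600,600),interpolation=cv2.INTER_CUBIC))
```

```text
t 15.35 pos [530.7 218.8 162.3] rot [ 3.141e+00 -1.000e-03  1.025e+00] F [-0.4 -0.6 -1. ] M [-0.04 -0.04  0.04] open 43.19
total mm [-222.   151.5   12.3] rot [ 0.001 -0.    -0.671] n 5 per row [-44.4  30.3   2.5] [ 0.    -0.    -0.134]
[318.73875575 263.08049411]
```

View pics/z8.png

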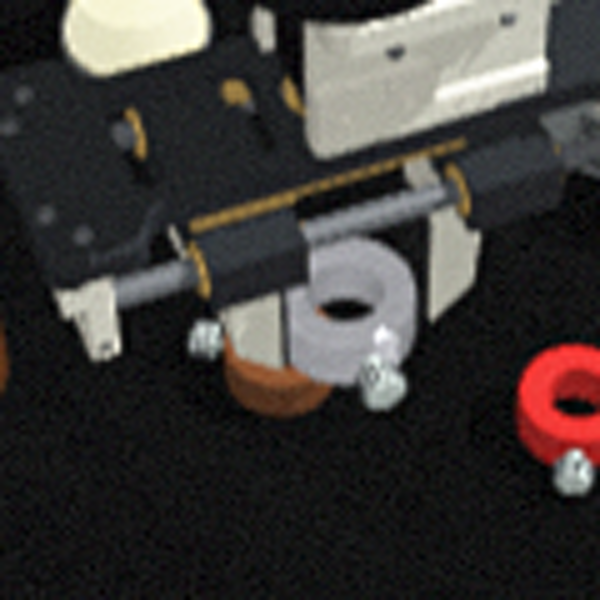

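Run:
```python
from h import *
import pickle
c,s=pickle.load(open('cal.pkl','rb'))
f=lambda p:(proj(s,p)-[250,200]+.5)*5-.5
t=np.linspace(0,6.283,60)
c0=np.array([.5307,.2188]);zb=.1573
for z in(zb,zb+.02):
  q=np.array([f([c0[0]+.022*np.cos(a),c0[1]+.022*np.sin(a),z]) for a in t]);print(z,q.min(0),q.max(0))
for a in (1.025+np.pi/2+d for d in(-.2,-.1,0,.1,.2)): print(round(a,3),f([c0[0]+.030*np.cos(a),c0[1]+.03*np.sin(a),zb+.01]))
```

```text
0.1573 [271.79700189 267.67503541] [414.03531097 381.06421591]
0.17729999999999999 [269.96549538 227.28093524] [415.14576581 341.50071724]
2.396 [360.3782328  381.81495224]
2.496 [370.15791868 379.95011677]
2.596 [379.64305522 377.30550697]
2.696 [388.73270844 373.91145733]
2.796 [397.33103289 369.80668898]
```

Request:
move_arm --pt "35 -40 27 0 0 0 0" --pt "35 -40 27 0 0 0 0" --pt "35 -40 27 0 0 0 0" --pt "35 -40 27 0 0 0 0" --pt "35 -35 24 0 0 0 0" --pt "35 0 0 0 0 0 -0.16" --pt "35 0 0 0 0 0 -0.16" --pt "35 0 0 0 0 0 -0.16" --pt "35 0 0 0 0 0 -0.16" --pt "35 0 0 0 0 0 0" --newtons 25

```text
time: 16.65
tool_pos: [0.5327, -0.0237, 0.1446]
tool_rot: [-3.112, -0.006, 1.683]
contact_force: [-0.6, -0.4, -1.3]
opening: 0.0433
```

Run:
```python
from h import *
go(.545,-.0496,.150,1.696)
```

```text
t 16.65 pos [532.7 -23.7 144.6] rot [-3.112 -0.006  1.683] F [-0.6 -0.4 -1.3] M [ 0.03 -0.    0.01] open 43.34
total mm [-27.1   9.1  -5.8] rot [-0.029 -0.006 -0.013] n 1 per row [-27.1   9.1  -5.8] [-0.029 -0.006 -0.013]
```

Request:
move_arm --pt "35 -13 4.5 -3 -0.03 -0.006 -0.013" --pt "35 -13 4.5 -3 0 0 0" --pt "35 0 0 0 0 0 0"

```text
time: 17.02
tool_pos: [0.5452, -0.0505, 0.1497]
tool_rot: [3.14, -0.0, 1.691]
contact_force: [-0.1, -0.4, -1.5]
opening: 0.0435
```

Run:
```python
from h import *
go(.545,-.0496,.130,1.696)
```

```text
t 17.02 pos [545.2 -50.5 149.7] rot [ 3.14  -0.     1.691] F [-0.1 -0.4 -1.5] M [-0.   -0.02 -0.  ] open 43.51
total mm [ 0.9 -0.1 19.7] rot [ 0.001 -0.    -0.005] n 1 per row [ 0.9 -0.1 19.7] [ 0.001 -0.    -0.005]
```

Request:
move_arm --pt "35 0.9 0 15 0 0 -0.005" --pt "35 0 0 7 0 0 0" --pt "35 0 0 0 0 0 0"

```text
time: 17.4
tool_pos: [0.5445, -0.0493, 0.1255]
tool_rot: [-3.141, -0.001, 1.695]
contact_force: [-0.5, -0.1, -0.5]
opening: 0.0433
```

Run:
```python
from h import *
go(.545,-.0496,.130,1.696)
s=shot('scene','s7.png')
b=cv2.imread('pics/s7.png')
cv2.imwrite('pics/z9.png',cv2.resize(b[130:250,330:450],(600,600),interpolation=cv2.INTER_CUBIC))
```

```text
t 17.4 pos [544.5 -49.3 125.5] rot [-3.141e+00 -1.000e-03  1.695e+00] F [-0.5 -0.1 -0.5] M [0.05 0.   0.01] open 43.31
total mm [-0.3  0.4 -4.5] rot [-0.    -0.001 -0.001] n 1 per row [-0.3  0.4 -4.5] [-0.    -0.001 -0.001]
```

View pics/z9.png

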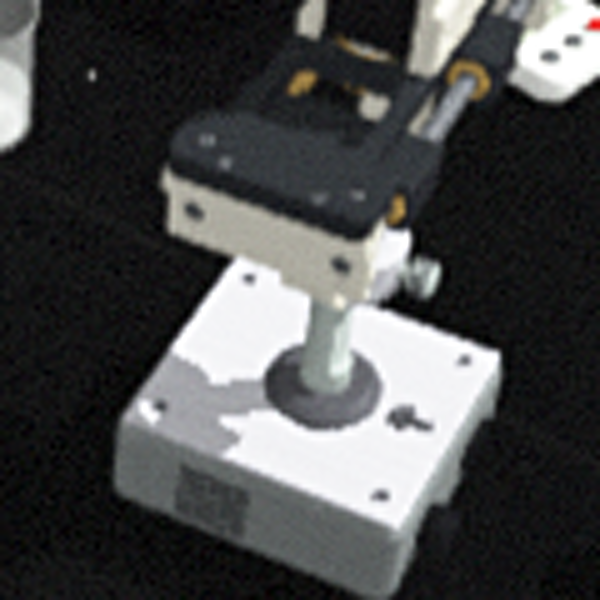

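Request:
move_arm --pt "35 -0.3 0.5 3 0 0 0" --pt "35 0 0 4 0 0 0" --pt "35 0 0 4 0 0 0"

```text
time: 17.82
tool_pos: [0.5457, -0.0494, 0.1147]
tool_rot: [3.14, -0.0, 1.696]
contact_force: [-1.2, 0.0, 0.2]
opening: 0.0436
```

Run:
```python
from h import *
go(.545,-.0496,.089,1.696)
```

```text
t 17.82 pos [545.7 -49.4 114.7] rot [ 3.14  -0.     1.696] F [-1.2  0.   0.2] M [-0.01  0.04  0.03] open 43.56
total mm [-0.2 -0.7 25.7] rot [ 0.001 -0.    -0.   ] n 1 per row [-0.2 -0.7 25.7] [ 0.001 -0.    -0.   ]
```

Request:
move_arm --pt "35 -0.2 -0.6 3 0 0 0" --pt "35 0 0 3 0 0 0" --pt "35 0 0 3 0 0 0"

```text
time: 18.2
tool_pos: [0.545, -0.0496, 0.105]
tool_rot: [3.14, -0.0, 1.696]
contact_force: [0.1, 0.3, -0.3]
opening: 0.0435
```

Run:
```python
from h import *
go(.545,-.0496,.089,1.696)
```

```text
t 18.2 pos [545.  -49.6 105. ] rot [ 3.14  -0.     1.696] F [ 0.1  0.3 -0.3] M [ 0.05 -0.02 -0.02] open 43.45
total mm [ 0.  -0.1 16. ] rot [ 0.001 -0.    -0.   ] n 1 per row [ 0.  -0.1 16. ] [ 0.001 -0.    -0.   ]
```

Free so far; the screw tip is already past the shaft's end.

Request:
move_arm --pt "35 0 0 4 0 0 0" --pt "35 0 0 4 0 0 0" --pt "35 0 0 4 0 0 0" --pt "35 0 0 3 0 0 0" --pt "35 0 0 0 0 0 0"

```text
time: 18.82
tool_pos: [0.5449, -0.0496, 0.0886]
tool_rot: [3.141, -0.001, 1.695]
contact_force: [-0.4, -0.4, -0.3]
opening: 0.0436
```

Run:
```python
from h import *
go(.545,-.0496,.089,1.696)
s=shot('scene','s8.png');shot('top','t8.png')
b=cv2.imread('pics/s8.png');a=cv2.imread('pics/t8.png')
cv2.imwrite('pics/z10.png',np.hstack([cv2.resize(b[160:240,350:430],(400,400),interpolation=cv2.INTER_CUBIC),cv2.resize(a[230:330,350:450],(400,400),interpolation=cv2.INTER_CUBIC)]))
go(.545,-.0496,.089,1.696)
```

```text
t 18.82 pos [544.9 -49.6  88.6] rot [ 3.141e+00 -1.000e-03  1.695e+00] F [-0.4 -0.4 -0.3] M [ 0.03  0.07 -0.03] open 43.63
total mm [ 0.   0.1 -0.4] rot [ 0.001 -0.001 -0.001] n 1 per row [ 0.   0.1 -0.4] [ 0.001 -0.001 -0.001]
t 18.93 pos [545.1 -49.7  88.9] rot [ 3.14  -0.     1.695] F [ 0.3  0.4 -0.7] M [0.08 0.   0.01] open 43.14
total mm [ 0.1 -0.1 -0.1] rot [ 0.001 -0.    -0.001] n 1 per row [ 0.1 -0.1 -0.1] [ 0.001 -0.    -0.001]
```

View pics/z10.png

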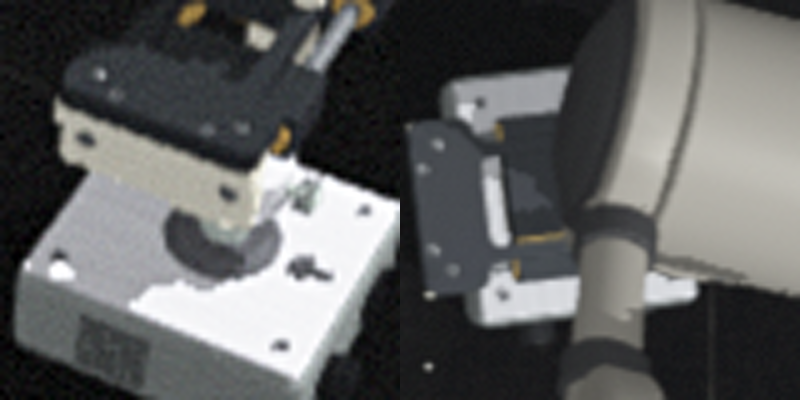

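View pics/s8.png

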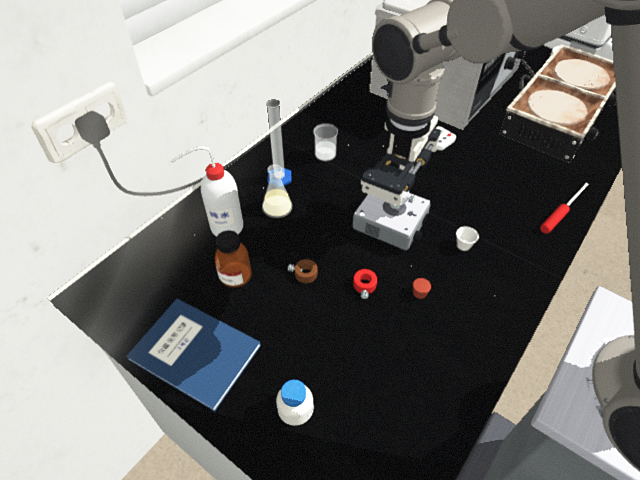

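The scene picture shows the collar round the shaft in the fingers. The thumb screw, at about (410,198), is on the arrow side and there is a gap above the boss. The bystanders have not moved.

Run:
```python
from h import *
print(robot.hand_in()); go(.545,-.0496,.089,1.696)
```

```text
the job is handed in; nothing more can be done
None
the job is handed in; nothing more can be done
```

I turned the shaft so its flat faces the arrow. I then put the aluminium collar over it with the thumb screw on the flat, and handed in at about 19 s while still gripping it. No verdict was reported.

- **Shaft:** the fingers closed to 14.8 mm, so they were across the flat. I turned the shaft about 1.15 rad clockwise, to a tool yaw of 0.116 rad. The drive's own yaw, from the picture, is about 0.125 rad.
- **Shaft axis:** I closed the fingers across the round sides as well (19.9 mm), which put the axis at about (545.0, -49.6) mm.
- **Collar:** I took the silver ring, not the brown or red one. I centred it in the fingers with two grips about 45° apart, lifted it, and slid it down the shaft without feeling any contact.

**Last checks**
- The tool was at (545.1, -49.7, 88.9) mm, which puts the underside of the collar at about 84 mm.
- The tool was level to about 0.002 rad, the grip was set to 25 N at a 43–44 mm opening, and outside forces were below 1 N.
- In the picture the screw was over the arrow side, and the flask, beaker, jar and stopper stood where they started.

**Disagreements:** the scene camera placed the drive 7–9 mm away from where I felt it, and the top camera about 2 mm away. I used the felt positions. In the last pictures the gripper hid the collar's bore, so I judged how well it is centred only from the felt positions and the lack of contact force.

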